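# Draw the red-tabbed filter from the conditioning box and hold it to the light panel

### The arm

A 6-joint arm with a two-finger parallel gripper is mounted at the origin on a cart in front of the work surface, level with it; the furniture and walls round the work are solid. World frame = base frame: x ahead of the robot, y to its left, z up, the work surface at z = 0. Lengths are in m, angles in rad, forces in N, time in s.
With the tool pointing down it reaches from about 0.25 to 0.775 m from the base axis. Payload 4 kg.
Tool frame: the origin (TCP) lies midway between the tips of the shut fingers; the grasp point (between the pads) lies 19 mm behind it; z points along the fingers, y is the direction in which the jaws open and shut (so a half turn about z gives the same grasp; the last joint's range is limited). The gripper opens to 94 mm and grips with 3 to 60 N. Pads are 16 mm wide; open, the fingers measure 119 mm over their backs; the gripper's body (75 mm by 177 mm) begins 78 mm behind the grasp point.
Start: joints at [-1.296, 0.087, 1.371, -0, 1.684, -0.103], TCP at [0.203, -0.511, 0.206] pointing down, gripper open.
Joint ranges: [-3.1, 3.1], [-0.76, 2.03], [0.27, 2.55], [-1.08, 4.22], [0.17, 2.65], [-2.57, 2.57]. Speed limits (rad/s): [2.79, 2.79, 3.14, 3.14, 3.14, 3.14].

### API

Orientations are given as [roll, pitch, yaw] about the fixed x, y, z axes, in that order (R = Rz(yaw) Ry(pitch) Rx(roll)).
In Python, from bench import get_obs, snapshot, ticket gives the robot as it stands.
- The arm moves only by the shell command python3 -m creep 'ROWS' [OPENING]. ROWS is JSON, a list that holds one entry, the list of rows, each a list of 4 numbers: the shift along the tool's x, y, z in mm, then the turn about the tool's z in degrees. A call has 1 to 8 rows; each row shifts and turns the commanded pose from where the row before left it, along the tool's axes as they then stand; what a row does not reach is not made up. A row lasts 1/8 s, in which the tool goes at most 62.5 mm and 10.7 degrees, less where a joint would pass 70% of its speed; a pose out of reach is approached as far as the arm can. A call with a gripper value outside its range is refused whole. OPENING is the opening, from 0 (shut) to 1 (fully open), set as the call begins (- or left out, the last holds). The fingers move at their own pace and stop on an object; the grip force is fixed at half the most. Time passes only in rows, so rows that do not move let the fingers close. It gives the time, the measured TCP pose, the force and the opening at its end, in the units of the state.
- get_obs(): the state, without advancing time (a new reading comes with each control period).
- snapshot(name): name is "side" or "top" or "wrist"; returns a dict with "color" (480x640x3 uint8, red, green, blue), "depth" (480x640 float32, m along the optical axis (not along the pixel's ray), 0 where there is no reading), "fx", "fy", "cx", "cy" (pixels), "distortion" ([k1, k2, p1, p2, k3] as OpenCV has them; the pictures are not rectified), "extrinsics" (4x4, takes a point from world to camera coordinates). Camera axes: x right, y down, z forward; pixel columns grow to the right and rows downward; lengths in m; the calibration is good to about 2 mm. A picture is of the moment at which its call begins.
- ticket.close_job(): hands the job in, once; it reports no verdict.
The state is a dict: "time": time; "joint_positions": joint angles; "qvel": joint speeds; "joint_torque": joint torques, N m; "tool_pos": TCP position; "ee_rot": TCP orientation; "wrist_force": force on the tool from outside, world axes, zero at the start; "wrist_torque": the same for the moment, N m; "width": finger opening in m.
Only numpy, scipy, OpenCV 4.12 (cv2) and the standard library are available. Lean on these libraries where they do the work, as an engineer would, in place of code of your own. Each camera call takes 0.05 s, during which the arm holds its last target. There are 200 camera calls.

### The job

Take the logger probe out of the conditioning box's cap and stand it fully home in its rest, then swing the cap up and leave it standing wide open. Draw the red-tabbed filter cassette straight up out of its guides (the grey-tabbed one stays) and hold it upright, square to and centred on the lit inspection screen, about six centimetres in front of it and without touching it. Finish while still holding it there, motionless, and leave everything else on the bench alone.

Things in the scene. Friction and masses are not known exactly. Their poses are not given: they have to be found in the camera images.
- conditioning_box: Filter conditioning box, fixed: grey case 150 (its x) by 106 mm (its y), rim 88 mm high, closed by a white cap 42 mm deep (cap top at 130 mm). Origin: centre of the underside; x from the front (handle side) to the hinge side, z up. Ribs on its side walls form two upright channels 12 mm wide at x = -38 and +18 mm, each holding one filter cassette that leaves only straight up.
- cap (a joint): Angle of the white cap about its hinge, rad: 0 closed, grows as the front edge swings up and back, stop at 1.9. A stiff friction hinge (about 0.4 N m) keeps it wherever it is left; about 5 N at the handle moves it.
- cap_hinge (a point): Point on the cap's hinge axis, 79 mm behind the box's centre (box x) at rim height, 88 mm; the axis runs along the box's y.
- cap_handle (a point): Middle of the cap's steel bow handle: round bar 10 mm thick along the box's y, 60 mm clear between its posts, axis 32 mm above the cap's top. Closed it is 137 mm before (box -x) and 74 mm above the hinge axis; it moves with the cap on an arc of radius 156 mm. Held lightly (about 20 N) between fingers that stay vertical, the bar turns in the grip.
- cap_port (a point): Centre of the rim of the black collar in the cap, 10 mm in front of the box centre (box -x) and 141 mm above the worktop when closed; bore 14 mm. The probe hangs in it.
- probe: Cordless humidity probe, 60 g, upright in the cap's collar: steel rod 10 mm thick, 70 mm long with rounded tip, black flange 26 mm across, 4 mm high, above it a round black head 22 mm across with a green band, ending 46 mm above the origin. Origin: on the axis at the underside of the flange (which lies on the collar's rim); z up along the probe, tip at z = -70 mm.
- probe_rest: Rest for the probe, fixed: upright aluminium tube 27 mm across on a round dark foot 72 mm across, 85 mm high. Origin: centre of the underside.
- rest_mouth (a point): Centre of the mouth of the rest's tube, 85 mm above the worktop; bore 14 mm, 74 mm deep. With the probe fully home its flange lies on the mouth and the probe's origin is at this point.
- filter_red: Filter cassette with a RED pull tab, 60 g: white frame 8 mm thick (x), 90 wide (y), 84 high; on the middle of its top edge the tab, 8 mm thick, 34 wide, 30 high (z = 84 to 114 mm). Origin: centre of the underside; x is normal to the filter face. Hidden under the cap in one of the two channels, underside 5 mm above the worktop, tab rising 31 mm above the rim.
- filter_red_centre (a point): Centre of the filter face of the red-tabbed cassette, 42 mm above its underside.
- filter_grey: Cassette of the same shape with a GREY tab, in the other channel; it stays there. Origin and axes as the red one's.
- light_panel: Upright LED inspection panel, fixed: frame 190 mm square, 14 mm thick, top 260 mm above the worktop, on a dark foot 140 mm wide (y) that reaches 35 mm before the frame's middle. Origin: on the worktop under the frame; the lit screen faces its -x axis (towards the robot), z up.
- screen_centre (a point): Centre of the lit white screen (156 mm square), on its surface, 165 mm above the worktop; axes as the panel's: -x points out of the screen, y along it, z up.
- vial_a: glass vial with black screw cap, 22 mm thick, 52 mm high, standing (bystander); origin: centre of its underside
- vial_ccc: glass vial with blue screw cap, 27 mm thick, 64 mm high, standing (bystander); origin: centre of its underside
- dropper_bottle: white dropper bottle with red tip, 34 mm thick, 96 mm high, standing (bystander); origin: centre of its underside
- petri_dish: clear lidded dish, 55 mm across, 14 mm high (bystander); origin: centre of its underside
- filter_spare_bb: spare blue and red inline filter, 24 mm thick, 62 mm long, lying (bystander); origin: centre of its underside
Things that resemble listed ones, but are neither listed nor needed, are in the scene too. Several things have the shape of the probe_rest; the one meant has the colours described above.

How it is judged:
On the way, in this order (a step that is already met when the one before it is completed fails the run):
1. the probe stands fully home in its rest, let go (horizontal distance between probe and rest_mouth below 0.006 m and z of probe in the frame of rest_mouth between -0.006 and 0.006 m and angle between probe's own z axis and vertical below 0.12 rad and contact force between the fingers and probe below 0.2 N), for 0.2 s.
2. the cap is wide open (past 1.35 rad) (value of joint cap above 1.35 rad), for 0.2 s.
3. the red-tabbed cassette has been drawn up clear of the box (underside above the rim) (z of filter_red in the frame of conditioning_box above 0.09 m), for 0.1 s.
At the end, for the whole second after the job is handed in: Gripper holds the red-tabbed cassette still: centred on the screen within 30 mm, 30 to 100 mm before it, upright and square within 0.17 rad, touching nothing else. Probe upright in its rest, flange within 6 mm of the mouth, released; cap open past 1.35 rad; grey cassette still seated (all of step 1 and value of joint cap between 1.35 and 1.95 rad and x of filter_red_centre in the frame of screen_centre between -0.1 and -0.03 m and y of filter_red_centre in the frame of screen_centre between -0.03 and 0.03 m and z of filter_red_centre in the frame of screen_centre between -0.03 and 0.03 m and angle between filter_red's own z axis and vertical below 0.17 rad and angle between the x axis of filter_red and the x axis of light_panel, either way round below 0.17 rad and contact force between the fingers and filter_red above 1 N and contact force between filter_red and light_panel below 0.1 N and contact force between filter_red and conditioning_box below 0.1 N and linear speed of each of filter_red, probe below 0.02 m/s and z of filter_grey in the frame of conditioning_box between 0 and 0.012 m); the arm keeps its last pose, push and grip.
It fails at once if the cap is lifted while the probe is still in its collar (value of joint cap above 0.15 rad and distance between probe and cap_port below 0.05 m).
It fails at once if the grey-tabbed cassette is pulled up (z of filter_grey in the frame of conditioning_box above 0.025 m).
It fails at once if the cassette is pressed against the light panel (contact force between filter_red and light_panel above 1 N).
It fails at once if a bystander is knocked or moved more than 3 cm (distance of any of vial_a, vial_ccc, dropper_bottle, petri_dish, filter_spare_bb from where it was at the start of the episode above 0.03 m).
It also fails if it takes over 72 s, if anything falls off the work surface, if the arm or the gripper's body presses on something with over 40 N, if the wrist force passes 120 N, or if a joint passes its speed limit or range.

## Working session

There is one attempt and no reset: what is moved stays moved. The work goes in short steps, Python scripts to look and compute and a shell command to move; the robot and the scene stay as the last step left them, time stands still between calls to the robot, and variables do not carry over. Pictures are saved under pics/ and viewed, on a budget of 10 in all, crops included, one or two more only if the job needs it, and the job is handed in when it is done.

```bash
ls; mkdir -p pics; cat > h.py <<'E'
import numpy as np, cv2
from bench import get_obs, snapshot, ticket
from scipy.spatial.transform import Rotation as R
def cam(s):
    K=np.array([[s['fx'],0,s['cx']],[0,s['fy'],s['cy']],[0,0,1]]);return K,np.array(s['distortion']),np.array(s['extrinsics'])
def ray(s,uv):
    K,d,E=cam(s);p=cv2.undistortPoints(np.array(uv,float).reshape(-1,1,2),K,d).reshape(-1,2)
    D=np.c_[p,np.ones(len(p))]@E[:3,:3];o=-E[:3,:3].T@E[:3,3];return o,D
def onz(s,uv,z):
    o,D=ray(s,uv);t=(z-o[2])/D[:,2];return o+D*t[:,None]
def cloud(s):
    v,u=np.mgrid[0:480,0:640];o,D=ray(s,np.c_[u.ravel(),v.ravel()])
    return (o+D*s['depth'].reshape(-1,1)).reshape(480,640,3)
def proj(s,P):
    K,d,E=cam(s);return cv2.projectPoints(np.array(P,float).reshape(-1,3),cv2.Rodrigues(E[:3,:3])[0],E[:3,3],K,d)[0].reshape(-1,2)
def save(s,n,crop=None):
    c=s['color'][:,:,::-1]
    if crop: x0,y0,x1,y1,k=crop;c=cv2.resize(c[y0:y1,x0:x1],None,fx=k,fy=k,interpolation=cv2.INTER_CUBIC)
    cv2.imwrite('pics/'+n,c)
E
python3 - <<'E'
from h import *
import pickle
for n in('top','side'):
    s=snapshot(n);save(s,n+'1.png');pickle.dump(s,open(n+'1.pkl','wb'));E=cam(s)[2];print(n,-E[:3,:3].T@E[:3,3],E[2,:3],s['fx'])
o=get_obs();print(o['tool_pos'],o['ee_rot'],o['time'],o['width'])
E
```

```text
pics
top [0.40364704 0.09668794 1.34664468] [ 0.13558572 -0.00113738 -0.99076497] 455.53092797716994
side [ 0.17032832 -0.93444509  0.65361348] [ 0.32986307  0.8460027  -0.41889114] 443.3284586480585
[ 0.20274501 -0.51074171  0.2044169 ] [-3.13960620e+00 -1.69166810e-04  3.77833301e-01] 0.1 0.09383998138488246
```

View pics/top1.png

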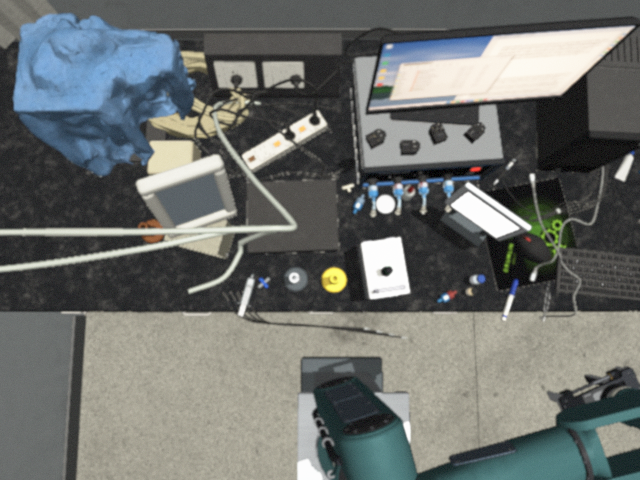

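View pics/side1.png

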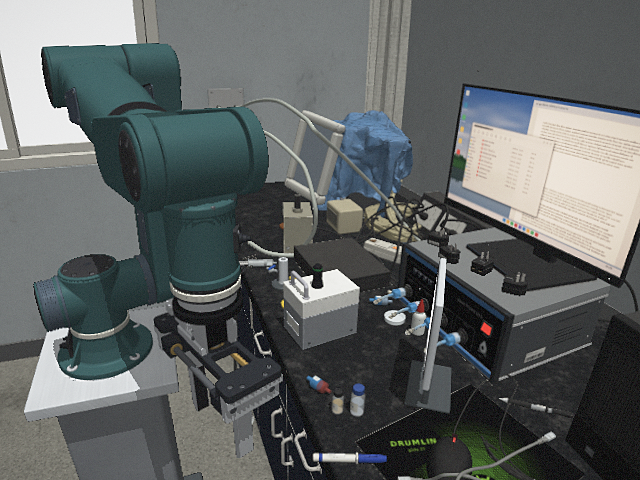

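The top view shows the box at about (385,267) with the black probe at (387,271). The grey rest is at (296,279), next to a yellow lookalike at (334,279). The panel is at (485,212), and the vials and spare filter are near (460,290). I'll measure these next.

```bash
python3 - <<'E'
from h import *
import pickle
T=pickle.load(open('top1.pkl','rb'));S=pickle.load(open('side1.pkl','rb'))
save(T,'top_crop.png',(230,150,560,330,2.4))
C=cloud(T);z=C[...,2]
for lo,hi,w in((.12,.14,(340,220,430,310)),(.155,.168,(340,220,430,310)),(.17,.2,(340,220,430,310)),(.07,.09,(280,260,312,300)),(.002,.03,(270,250,316,305)),(.225,.28,(420,170,545,260)),):
    m=np.zeros(z.shape,bool);x0,y0,x1,y1=w;m[y0:y1,x0:x1]=1;m&=(z>lo)&(z<hi)&(T['depth']>0)
    P=C[m]
    if len(P)<3: print(lo,len(P));continue
    r=cv2.minAreaRect((P[:,:2]*1000).astype(np.float32));print((lo,hi),len(P),P.mean(0).round(4),r)
# screen corner points white mask in top
E
```

```text
(0.12, 0.14) 1993 [ 0.5005 -0.077   0.1294] ((497.9584655761719, -77.52359008789062), (150.78146362304688, 107.18836975097656), 8.036528587341309)
(0.155, 0.168) 120 [ 0.4429 -0.0838  0.1644] ((445.6887512207031, -78.28736877441406), (73.86485290527344, 59.63941955566406), 51.008907318115234)
(0.17, 0.2) 65 [ 0.4863 -0.0777  0.1835] ((469.3150329589844, -75.50205993652344), (28.236791610717773, 58.47956848144531), 89.74224090576172)
(0.07, 0.09) 56 [0.4744 0.1663 0.0842] ((474.0979309082031, 166.34495544433594), (24.889543533325195, 24.748586654663086), 26.408456802368164)
(0.002, 0.03) 772 [0.4781 0.1746 0.0073] ((477.8144836425781, 176.6576385498047), (133.28054809570312, 151.55482482910156), 89.96218872070312)
(0.225, 0.28) 829 [ 0.6356 -0.3369  0.2501] ((637.6895751953125, -339.020751953125), (190.95999145507812, 19.43415069580078), 53.805938720703125)
```

View pics/top_crop.png

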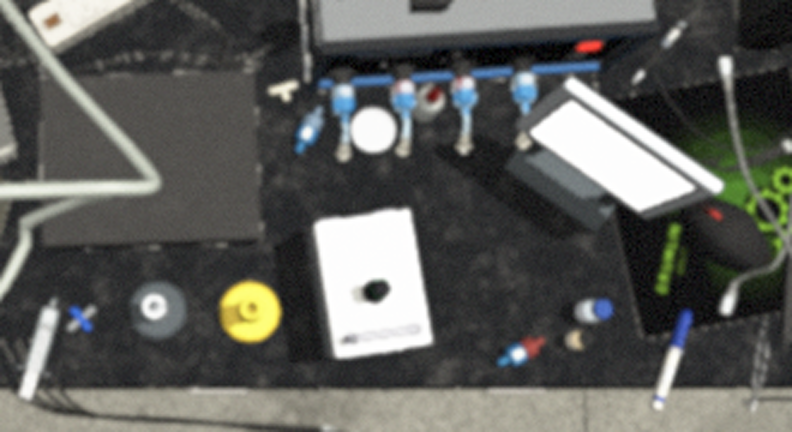

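The crop shows the grey rest's tube at crop (155,307), the yellow lookalike at (248,308), and the probe at (376,290) on the white cap. The panel's lit face points to the lower left. Next I'll refine the panel plane, the clearances and the move to the probe.

```bash
cat >> h.py <<'E'
def go(p,yaw,turn_first=True):
    "tool-frame mm shift to world p (mm) with yaw deg; turn about tool z needed"
    o=get_obs();r=R.from_euler('xyz',o['ee_rot']);d=np.array(p)-np.array(o['tool_pos'])*1000
    y=np.degrees(r.as_euler('xyz')[2]);t=(y-yaw+180)%360-180
    r2=r*R.from_euler('z',t,degrees=True)
    print('t',o['time'],'tcp',(np.array(o['tool_pos'])*1000).round(1),'yaw',y.round(2),'w',o['width'].round(4),'F',np.round(o['wrist_force'],1));print(' turn',t.round(2),'then shift',r2.inv().apply(d).round(1))
E
python3 - <<'E'
from h import *
import pickle
T=pickle.load(open('top1.pkl','rb'));S=pickle.load(open('side1.pkl','rb'))
C=cloud(T);z=C[...,2];ok=T['depth']>0
# panel top edge and face
m=np.zeros(z.shape,bool);m[170:260,425:545]=1
P=C[m&(z>.254)&(z<.268)];r=cv2.minAreaRect((P[:,:2]*1000).astype(np.float32));print('top',len(P),P.mean(0).round(4),r)
n=np.array([-.807,.59])
br=T['color'].min(2)>200
F=C[m&(z>.1)&(z<.235)&br&ok];c=F.mean(0);d=F-c;w=np.linalg.svd(d,full_matrices=0)[2][2];print('face',len(F),c.round(4),w.round(3),np.degrees(np.arctan2(w[1],w[0])))
# height map around
for x in np.arange(.55,.9,.05):
    print(round(x,2),[ (int(1000*z[k].max()) if (k:=ok&(abs(C[...,0]-x)<.025)&(abs(C[...,1]-y)<.025)).any() else -1) for y in np.arange(.1,-.35,-.05)])
go((488,-79,280),8.04)
E
```

```text
top 440 [ 0.6375 -0.3392  0.2586] ((637.7520141601562, -339.3589782714844), (190.47653198242188, 16.059717178344727), 53.50917053222656)
face 1110 [ 0.6324 -0.3344  0.1714] [-0.806  0.592  0.003] 143.6922919943187
0.55 [65, 63, 133, 136, 136, 127, 6, 6, 6]
0.6 [64, 63, 6, 93, 132, 10, 8, 6, 11]
0.65 [64, 65, 16, 49, 41, 52, 50, 212, 265]
0.7 [66, 65, 31, 70, 62, 91, 65, 262, 260]
0.75 [63, 64, 184, 185, 185, 185, 184, 185, 185]
0.8 [104, 26, 183, 210, 211, 222, 207, 184, 184]
0.85 [96, 7, 581, 581, 363, 300, 226, 209, 226]Traceback (most recent call last):
  File "<stdin>", line 14, in <module>
  File "h.py", line 25, in go
    print('t',o['time'],'tcp',(np.array(o['tool_pos'])*1000).round(1),'yaw',y.round(2),'w',o['width'].round(4),'F',np.round(o['wrist_force'],1));print(' turn',t.round(2),'then shift',r2.inv().apply(d).round(1))
                                                                                           ^^^^^^^^^^^^^^^^
AttributeError: 'float' object has no attribute 'round'
```

```bash
sed -i "s/o\['width'\].round(4)/round(float(o['width']),4)/; s/t.round(2)/round(float(t),2)/; s/y.round(2)/round(float(y),2)/" h.py
python3 -m creep '[[[0,0,-38,6.8],[0,0,-38,6.8]]]' 0.6
python3 -m creep '[[[42,-48,0,0],[43,-48,0,0],[43,-48,0,0],[43,-48,0,0],[43,-49,0,0],[43,-49,0,0],[43,-49,0,0],[43,-49,0,0]]]'
python3 -m creep '[[[0,0,0,0],[0,0,0,0],[0,0,0,0],[0,0,0,0]]]'
python3 - <<'E'
from h import *
go((488,-79,200),8.04)
s=snapshot('wrist');save(s,'w1.png')
for nm,p in(('port',(.488,-.079,.187)),('rest',(.474,.166,.085))): print(nm,proj(s,p))
E
```

```text
time: 0.35
tool_pos: [0.2027, -0.5106, 0.2811]
ee_rot: [-3.139, 0.0, 0.136]
wrist_force: [0.3, -0.7, -0.2]
width: 0.0775
time: 1.35
tool_pos: [0.479, -0.092, 0.2811]
ee_rot: [3.141, 0.0, 0.14]
wrist_force: [0.5, 0.2, 0.8]
width: 0.0563
time: 1.85
tool_pos: [0.4778, -0.0953, 0.2816]
ee_rot: [3.141, -0.0, 0.138]
wrist_force: [-0.2, -0.0, -0.2]
width: 0.0565
t 1.85 tcp [477.8 -95.3 281.6] yaw 7.89 w 0.0565 F [-0.2 -0.  -0.2]
 turn -0.15 then shift [ 12.3 -14.7  81.6]
port [[295.86401178 229.45958006]]
rest [[ 88.59964318 190.74114839]]
```

View pics/w1.png

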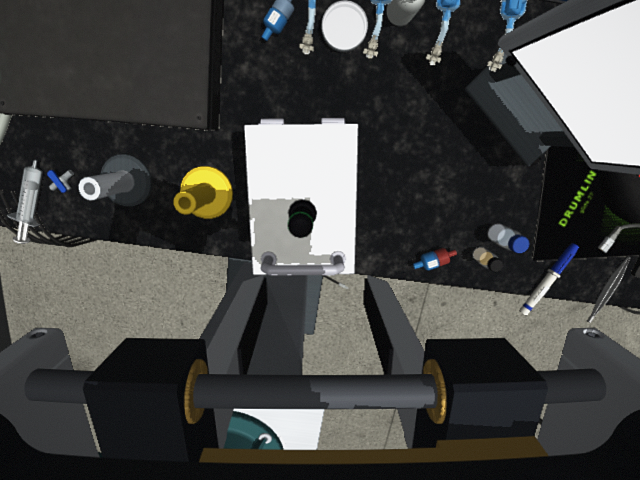

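The wrist view shows the probe head near (300,220), the rest mouth at about (90,188), and the handle bar at (303,269). I'll refine these by masks.

```bash
python3 - <<'E'
from h import *
s=snapshot('wrist');c=s['color'].astype(int)
hsv=cv2.cvtColor(s['color'],cv2.COLOR_RGB2HSV)
C=cloud(s);z=C[...,2]
def rep(n,m,zz):
    v,u=np.nonzero(m)
    if len(u)<5: print(n,len(u));return
    (x,y),r=cv2.minEnclosingCircle(np.c_[u,v].astype(np.float32));print(n,len(u),(x,y,r),onz(s,[[x,y]],zz).round(4),'mean',C[m].mean(0).round(4))
w=np.zeros(z.shape,bool);w[190:245,280:330]=1
rep('headtop',w&(z>.182)&(z<.192)&(c.max(2)<60),.187)
w=np.zeros(z.shape,bool);w[165:210,70:125]=1
rep('rim',w&(z>.079)&(z<.091)&(c.min(2)>110),.085)
w=np.zeros(z.shape,bool);w[250:285,262:345]=1
m=w&(z>.155)&(z<.17);P=C[m];print('bar',len(P),cv2.minAreaRect((P[:,:2]*1000).astype(np.float32)))
w=np.zeros(z.shape,bool);w[110:285,235:370]=1
m=w&(z>.126)&(z<.134);P=C[m];print('cap',len(P),cv2.minAreaRect((P[:,:2]*1000).astype(np.float32)))
E
```

```text
headtop 441 (300.0, 225.125, 12.135404586791992) [[ 0.4923 -0.0818  0.187 ]] mean [ 0.4917 -0.0817  0.1854]
rim 299 (89.94117736816406, 187.94117736816406, 12.124740600585938) [[0.4775 0.1644 0.085 ]] mean [0.477  0.1652 0.0847]
bar 832 ((444.0550537109375, -89.53900909423828), (9.37254524230957, 79.31312561035156), 8.176888465881348)
cap 14086 ((500.5445251464844, -80.21849822998047), (150.3607940673828, 106.4598617553711), 8.193170547485352)
```

```bash

python3 -m creep '[[[7.5,-6.5,15,-0.1],[7.5,-6.5,20,-0.1],[0,0,20,0],[0,0,20,0],[0,0,20,0],[0,0,20,0],[0,0,15,0],[0,0,0,0]]]'
python3 -m creep '[[[0,0,0,0],[0,0,0,0],[0,0,0,0],[0,0,0,0],[0,0,0,0],[0,0,0,0],[0,0,0,0],[0,0,0,0]]]' 0
python3 - <<'E'
from h import *
go((491,-81,240),8.1)
E
```

```text
time: 2.95
tool_pos: [0.4904, -0.0785, 0.1495]
ee_rot: [-3.14, 0.003, 0.144]
wrist_force: [1.0, -0.0, -0.7]
width: 0.0564
time: 3.95
tool_pos: [0.4917, -0.0792, 0.1519]
ee_rot: [3.141, -0.001, 0.144]
wrist_force: [-0.1, -1.3, 3.3]
width: 0.021
t 3.95 tcp [491.7 -79.2 151.9] yaw 8.24 w 0.021 F [-0.1 -1.3  3.3]
 turn 0.14 then shift [ -0.8   1.8 -88.1]
```

```bash

python3 -m creep '[[[0,0,-8,0],[0,0,-12,0],[0,0,-20,0],[0,0,-20,0],[0,0,-20,0],[0,0,-20,0],[0,0,0,0]]]'
python3 -m creep '[[[2.6,-30.6,0,0],[2.6,-30.7,0,0],[2.6,-30.7,0,0],[2.6,-30.7,0,0],[2.6,-30.7,0,0],[2.6,-30.7,0,0],[2.7,-30.7,0,0],[2.8,-30.7,0,0]]]'
python3 -m creep '[[[0,0,0,0],[0,0,0,0],[0,0,0,0],[0,0,0,0]]]'
python3 - <<'E'
from h import *
go((477.7,166.8,200),8.1)
s=snapshot('side');save(s,'s2.png',(180,200,380,350,4));
S=snapshot('wrist');C=cloud(S);z=C[...,2]
m=(z>.079)&(z<.091)&(S['color'].min(2)>110);m[:,200:]=m[:,200:]
P=C[m];P=P[(abs(P[:,0]-.477)<.03)&(abs(P[:,1]-.165)<.03)];print('rim',len(P),P.mean(0) if len(P) else 0)
print(proj(s,[(.4775,.1648,.085),(.4775,.1648,.171)])) 
E
```

```text
time: 4.82
tool_pos: [0.4922, -0.079, 0.2538]
ee_rot: [3.14, -0.004, 0.144]
wrist_force: [0.6, -0.7, -0.9]
width: 0.0212
time: 5.82
tool_pos: [0.4763, 0.168, 0.2502]
ee_rot: [3.142, 0.002, 0.144]
wrist_force: [0.4, 0.0, -0.4]
width: 0.0211
time: 6.32
tool_pos: [0.4772, 0.1662, 0.2514]
ee_rot: [3.141, 0.0, 0.143]
wrist_force: [0.4, -0.0, -1.3]
width: 0.0212
t 6.325 tcp [477.2 166.2 251.4] yaw 8.17 w 0.0212 F [ 0.4 -0.  -1.3]
 turn 0.07 then shift [ 0.6 -0.5 51.4]
rim 333 [0.47738212 0.16618546 0.08472987]
[[283.32387798 258.80867408]
 [282.96750094 231.15180225]]
```

View pics/s2.png

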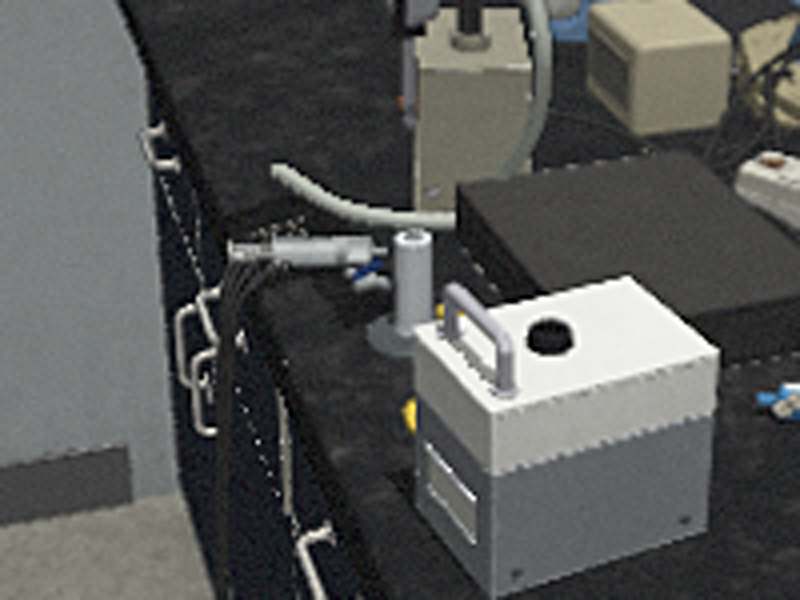

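The side crop shows the empty collar at (550,337), the rest mouth at (413,236), and the hanging rod's tip near (410,128), roughly in line with it. I'll check the rod against the tube numerically.

```bash
python3 - <<'E'
from h import *
for n in('side','wrist'):
    s=snapshot(n);C=cloud(s);near=(np.hypot(C[...,0]-.4775,C[...,1]-.166)<.03)&(s['depth']>0)
    for l,h in((.175,.2),(.2,.225),(.03,.083),(.083,.089)):
        m=near&(C[...,2]>l)&(C[...,2]<h)
        if m.sum()>3:
            v,u=np.nonzero(m);P=C[m];print(n,l,m.sum(),'mean',P.mean(0).round(4),'min',P.min(0).round(4),'max',P.max(0).round(4),'px',u.min(),u.max(),v.min(),v.max())
            if n=='side':
                rows=[(u[v==k].min()+u[v==k].max())/2 for k in np.unique(v)];w=[np.ptp(u[v==k])+1 for k in np.unique(v)];print('   mid',np.mean(rows),'w',np.mean(w))
E
```

```text
side 0.175 33 mean [0.476  0.1631 0.1878] min [0.4716 0.1595 0.1755] max [0.4819 0.1688 0.1997] px 281 284 221 230
   mid 282.65 w 3.5
side 0.2 29 mean [0.4756 0.1634 0.2107] min [0.4716 0.1591 0.2001] max [0.4813 0.1674 0.2235] px 281 284 214 222
   mid 282.22222222222223 w 3.2222222222222223
side 0.03 156 mean [0.4745 0.1584 0.0578] min [0.4627 0.1494 0.0303] max [0.488  0.1761 0.0829] px 279 287 258 277
   mid 283.05263157894734 w 8.368421052631579
side 0.083 25 mean [0.477  0.1664 0.0847] min [0.4646 0.156  0.083 ] max [0.4893 0.1779 0.0872] px 279 287 257 260
   mid 283.0 w 8.0
wrist 0.175 130 mean [0.4795 0.1661 0.189 ] min [0.4754 0.1603 0.175 ] max [0.4813 0.1706 0.2   ] px 308 321 247 261
wrist 0.2 127 mean [0.4798 0.166  0.21  ] min [0.4764 0.1609 0.2002] max [0.4812 0.1703 0.2208] px 308 321 257 267
wrist 0.03 312 mean [0.4813 0.167  0.0599] min [0.4639 0.1538 0.0308] max [0.4907 0.1798 0.083 ] px 302 326 203 235
wrist 0.083 344 mean [0.4776 0.1667 0.0848] min [0.4641 0.1534 0.083 ] max [0.4903 0.1797 0.0868] px 301 326 211 235
```

```bash

python3 -m creep '[[[0.5,-0.5,20,0],[0,0,20,0],[0,0,20,0],[0,0,15,0],[0,0,10,0],[0,0,10,0],[0,0,10,0],[0,0,0,0]]]'
python3 -m creep '[[[0,0,8,0],[0,0,8,0],[0,0,8,0],[0,0,8,0],[0,0,8,0],[0,0,4,0],[0,0,3,0],[0,0,0,0]]]'
python3 -m creep '[[[0,0,0,0],[0,0,0,0]]]'
```

```text
time: 7.52
tool_pos: [0.4771, 0.1675, 0.1456]
ee_rot: [3.141, 0.001, 0.144]
wrist_force: [-0.3, 0.1, -0.6]
width: 0.0209
time: 8.52
tool_pos: [0.4775, 0.1675, 0.0993]
ee_rot: [3.141, 0.0, 0.144]
wrist_force: [1.0, -0.2, -1.6]
width: 0.0212
time: 8.78
tool_pos: [0.4777, 0.1676, 0.0998]
ee_rot: [3.142, -0.001, 0.144]
wrist_force: [-0.2, 0.6, -0.8]
width: 0.0209
```

Going in smoothly with no side force. A few more mm until it seats, then release.

```bash

python3 -m creep '[[[0,0,1.5,0],[0,0,1.5,0],[0,0,0,0]]]'
python3 -m creep '[[[0,0,1.5,0],[0,0,0,0]]]'
python3 -m creep '[[[0,0,1.5,0],[0,0,0,0]]]'
```

```text
time: 9.15
tool_pos: [0.4774, 0.1675, 0.0963]
ee_rot: [3.141, 0.0, 0.144]
wrist_force: [-0.6, -0.0, -0.9]
width: 0.0211
time: 9.4
tool_pos: [0.4776, 0.1676, 0.0961]
ee_rot: [3.142, -0.001, 0.144]
wrist_force: [-2.2, -0.4, 5.2]
width: 0.0212
time: 9.65
tool_pos: [0.4777, 0.1676, 0.096]
ee_rot: [3.141, -0.001, 0.144]
wrist_force: [-3.5, -1.1, 11.0]
width: 0.021
```

```bash

python3 -m creep '[[[0,0,0,0],[0,0,0,0],[0,0,0,0],[0,0,0,0]]]' 0.42
python3 -m creep '[[[0,0,-20,0],[0,0,-40,0],[0,0,-40,0],[0,0,-40,0],[0,0,0,0],[0,0,0,0]]]'
python3 - <<'E'
from h import *
s=snapshot('wrist');C=cloud(s);z=C[...,2]
m=(np.hypot(C[...,0]-.4775,C[...,1]-.166)<.03)&(s['depth']>0)&(z>.1)&(z<.15);P=C[m];print('headtop z',np.percentile(P[:,2],[50,95,99]),P[P[:,2]>.126].mean(0))
go((443,-88.5,240),98.1)
E
```

```text
time: 10.15
tool_pos: [0.4773, 0.1675, 0.093]
ee_rot: [3.141, 0.001, 0.144]
wrist_force: [0.2, 0.6, -0.1]
width: 0.0393
time: 10.9
tool_pos: [0.4771, 0.1675, 0.2322]
ee_rot: [3.141, 0.002, 0.144]
wrist_force: [1.0, 0.1, -0.1]
width: 0.0394
headtop z [0.12869651 0.13113495 0.13168267] [0.47733144 0.16665917 0.12933043]
t 10.95 tcp [476.7 167.4 231.5] yaw 8.25 w 0.0393 F [-0.9  0.4 -0.8]
 turn -89.85 then shift [-248.6  -69.4   -8.2]
```

```bash

python3 -m creep '[[[0,0,0,-10],[0,0,0,-10],[0,0,0,-10],[0,0,0,-10],[0,0,0,-10],[0,0,0,-10],[0,0,0,-10],[0,0,0,-10]]]'
python3 -m creep '[[[0,0,0,-9.9],[-40,-11,-2,0],[-42,-12,-2,0],[-42,-12,-2,0],[-42,-12,-2,0],[-42,-12,0,0],[-40,-11,0,0],[0,0,0,0]]]'
python3 -m creep '[[[0,0,0,0],[0,0,0,0],[0,0,0,0]]]'
python3 - <<'E'
from h import *
go((443,-88.5,148),98.1)
s=snapshot('wrist')
C=cloud(s);z=C[...,2];P=C[(s['depth']>0)&(z>.155)&(z<.17)&(np.hypot(C[...,0]-.443,C[...,1]+.0885)<.045)]
print('bar',len(P),cv2.minAreaRect((P[:,:2]*1000).astype(np.float32)))
E
```

```text
time: 11.95
tool_pos: [0.4765, 0.1673, 0.231]
ee_rot: [-3.137, 0.001, 1.546]
wrist_force: [-0.2, -0.1, 0.1]
width: 0.0395
time: 12.95
tool_pos: [0.4421, -0.0897, 0.2392]
ee_rot: [-3.138, -0.001, 1.708]
wrist_force: [-0.7, -0.1, 0.7]
width: 0.0397
time: 13.32
tool_pos: [0.4434, -0.0869, 0.2413]
ee_rot: [-3.141, -0.0, 1.715]
wrist_force: [-0.7, -0.2, -0.1]
width: 0.0393
t 13.325 tcp [443.4 -86.9 241.3] yaw 98.25 w 0.0393 F [-0.7 -0.2 -0.1]
 turn 0.15 then shift [-1.5 -0.6 93.3]
bar 1171 ((442.4792175292969, -88.05889129638672), (9.868060111999512, 80.89875793457031), 8.474640846252441)
```

```bash

python3 -m creep '[[[-1.5,-0.6,15,0],[0,0,20,0],[0,0,20,0],[0,0,20,0],[0,0,18,0],[0,0,0,0]]]'
python3 -m creep '[[[0,0,0,0],[0,0,0,0],[0,0,0,0],[0,0,0,0],[0,0,0,0],[0,0,0,0]]]' 0
python3 - <<'E'
from h import *
go((443,-88.5,148),98.1)
t=np.r_[np.arange(0,1.76,.07),1.75]
x=-137*np.cos(t)+74*np.sin(t);z=137*np.sin(t)+74*np.cos(t)
print(np.c_[t[1:],np.diff(x),np.diff(z)].round(2).tolist())
E
```

```text
time: 14.12
tool_pos: [0.4416, -0.0889, 0.1463]
ee_rot: [-3.138, -0.002, 1.713]
wrist_force: [-0.5, -0.2, -0.7]
width: 0.0392
time: 14.88
tool_pos: [0.4427, -0.0897, 0.1491]
ee_rot: [-3.141, 0.001, 1.713]
wrist_force: [-3.7, -0.7, 4.4]
width: 0.0091
t 14.875 tcp [442.7 -89.7 149.1] yaw 98.14 w 0.0091 F [-3.7 -0.7  4.4]
 turn 0.04 then shift [1.1 0.5 1.1]
[[0.07, 5.51, 9.4], [0.14, 6.16, 8.99], [0.21, 6.77, 8.54], [0.28, 7.35, 8.05], [0.35, 7.89, 7.51], [0.42, 8.4, 6.94], [0.49, 8.87, 6.34], [0.56, 9.29, 5.7], [0.63, 9.66, 5.04], [0.7, 9.99, 4.35], [0.77, 10.27, 3.64], [0.84, 10.5, 2.91], [0.91, 10.68, 2.17], [0.98, 10.8, 1.42], [1.05, 10.88, 0.66], [1.12, 10.9, -0.1], [1.19, 10.86, -0.86], [1.26, 10.78, -1.62], [1.33, 10.64, -2.37], [1.4, 10.44, -3.11], [1.47, 10.2, -3.83], [1.54, 9.91, -4.54], [1.61, 9.57, -5.22], [1.68, 9.18, -5.88], [1.75, 8.74, -6.5], [1.75, -0.0, 0.0]]
```

```bash

python3 -m creep '[[[0,5.5,-9.4,0],[0,6.2,-9,0],[0,6.8,-8.5,0],[0,7.4,-8,0],[0,7.9,-7.5,0],[0,8.4,-6.9,0],[0,8.9,-6.3,0],[0,9.3,-5.7,0]]]'
python3 - <<'E'
from h import *
go((443,-88.5,148),98.1)
E
```

```text
time: 15.88
tool_pos: [0.5002, -0.0813, 0.2116]
ee_rot: [-3.135, 0.0, 1.712]
wrist_force: [-12.5, -1.4, 9.6]
width: 0.009
t 15.875 tcp [500.2 -81.3 211.6] yaw 98.09 w 0.009 F [-12.5  -1.4   9.6]
 turn -0.01 then shift [  0.9 -57.2  64. ]
```

```bash

python3 -m creep '[[[0,9.7,-5,0],[0,10,-4.4,0],[0,10.3,-3.6,0],[0,10.5,-2.9,0],[0,10.7,-2.2,0],[0,10.8,-1.4,0],[0,10.9,-0.7,0],[0,10.9,0.1,0]]]'
python3 -m creep '[[[0,10.9,0.9,0],[0,10.8,1.6,0],[0,10.6,2.4,0],[0,10.4,3.1,0]]]'
python3 - <<'E'
from h import *
go((443,-88.5,148),98.1)
E
```

```text
time: 16.88
tool_pos: [0.5863, -0.0687, 0.231]
ee_rot: [3.141, 0.0, 1.713]
wrist_force: [-4.1, -0.6, 4.7]
width: 0.0091
time: 17.38
tool_pos: [0.6287, -0.0626, 0.2213]
ee_rot: [-3.141, -0.0, 1.713]
wrist_force: [-3.9, -0.7, 3.8]
width: 0.0089
t 17.375 tcp [628.7 -62.6 221.3] yaw 98.16 w 0.0089 F [-3.9 -0.7  3.8]
 turn 0.06 then shift [   0.5 -187.5   73.4]
```

```bash

python3 -m creep '[[[0,10.2,3.8,0],[0,9.9,4.5,0],[0,9.6,5.2,0],[0,9.2,5.9,0],[0,0,0,0],[0,0,0,0],[0,0,0,0]]]'
python3 -m creep '[[[0,0,0,0],[0,0,0,0],[0,0,0,0]]]' 0.24
python3 - <<'E'
from h import *
go((443,-88.5,148),98.1)
E
```

```text
time: 18.25
tool_pos: [0.6666, -0.0575, 0.202]
ee_rot: [3.141, 0.0, 1.713]
wrist_force: [2.1, 0.5, -3.1]
width: 0.009
time: 18.62
tool_pos: [0.6664, -0.0575, 0.2031]
ee_rot: [3.141, 0.0, 1.713]
wrist_force: [-0.5, 0.2, -0.3]
width: 0.0226
t 18.625 tcp [666.4 -57.5 203.1] yaw 98.14 w 0.0226 F [-0.5  0.2 -0.3]
 turn 0.04 then shift [   0.8 -225.6   54.9]
```

```bash

python3 -m creep '[[[0,0,-15,0],[0,0,-30,0],[0,0,-40,0],[0,0,-40,0],[0,-50,0,0],[0,-50,0,0],[0,-50,0,0],[0,-40,0,0]]]'
python3 -m creep '[[[0,0,0,0],[0,0,0,0],[0,0,0,0]]]'
python3 - <<'E'
from h import *
go((490,-88.5,148),98.1)
T=snapshot('top');save(T,'t3.png',(340,180,460,320,4))
s=snapshot('wrist');save(s,'w3.png')
for n,s in(('top',T),('wrist',s)):
    C=cloud(s);z=C[...,2];hsv=cv2.cvtColor(s['color'],cv2.COLOR_RGB2HSV)
    near=(s['depth']>0)&(np.hypot(C[...,0]-.5,C[...,1]+.08)<.1)&(z>.095)&(z<.128)
    red=near&((hsv[...,0]<8)|(hsv[...,0]>172))&(hsv[...,1]>120)&(hsv[...,2]>60)
    gr=near&(hsv[...,1]<60)
    for k,m in(('red',red),('grey',gr)):
        P=C[m&(z>.113)];print(n,k,m.sum(),len(P),P.mean(0).round(4) if len(P) else 0, cv2.minAreaRect((P[:,:2]*1000).astype(np.float32)) if len(P)>4 else 0)
E
```

```text
time: 19.62
tool_pos: [0.4766, -0.0845, 0.3294]
ee_rot: [3.139, 0.001, 1.713]
wrist_force: [0.3, -1.1, 0.6]
width: 0.0226
time: 20.0
tool_pos: [0.4793, -0.0843, 0.3274]
ee_rot: [-3.142, -0.0, 1.713]
wrist_force: [0.2, 0.5, 0.6]
width: 0.0227
t 20.0 tcp [479.3 -84.3 327.4] yaw 98.18 w 0.0227 F [0.2 0.5 0.6]
 turn 0.08 then shift [ -5.7  10.  179.4]
top red 18 17 [ 0.4601 -0.077   0.1193] ((460.4157409667969, -76.48273468017578), (5.596070766448975, 17.192689895629883), 1.3303219079971313)
top grey 115 37 [ 0.5172 -0.0713  0.1182] ((524.5697631835938, -61.60668182373047), (131.18409729003906, 45.29773712158203), 23.064617156982422)
wrist red 212 176 [ 0.4624 -0.0846  0.1187] ((461.9272155761719, -85.13742065429688), (7.2122063636779785, 33.013877868652344), 7.777164936065674)
wrist grey 710 239 [ 0.5281 -0.0764  0.1187] ((537.494140625, -89.1820068359375), (131.968017578125, 100.40545654296875), 24.631940841674805)
```

View pics/w3.png

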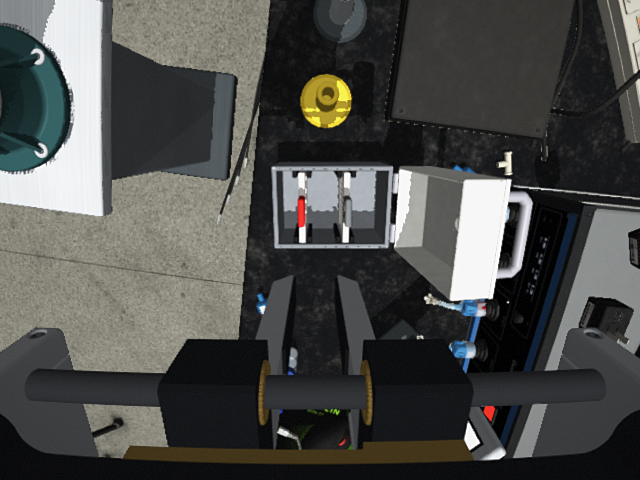

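The wrist view shows the cap standing open on the right. The red tab at (301,212) is in the front channel and the grey tab at (347,212) in the rear one. Red tab is at (462,-85) mm, which agrees with the box pose. Going down to it.

```bash

python3 -m creep '[[[0.9,-8.6,20,0],[0.8,-8.6,40,0],[0,0,40,0],[0,0,40,0],[0,0,30,0],[0,0,15,0],[0,0,0,0],[0,0,0,0]]]'
python3 - <<'E'
from h import *
go((462,-85,94),98.1)
E
```

```text
time: 21.1
tool_pos: [0.4622, -0.0854, 0.144]
ee_rot: [3.139, 0.001, 1.713]
wrist_force: [0.6, -0.1, 0.2]
width: 0.0223
t 21.1 tcp [462.2 -85.4 144. ] yaw 98.15 w 0.0223 F [ 0.6 -0.1  0.2]
 turn 0.05 then shift [ 0.4 -0.2 50. ]
```

```bash

python3 -m creep '[[[0,0,15,0],[0,0,15,0],[0,0,10,0],[0,0,9,0],[0,0,0,0],[0,0,0,0]]]'
python3 -m creep '[[[0,0,0,0],[0,0,0,0],[0,0,0,0],[0,0,0,0],[0,0,0,0]]]' 0
python3 - <<'E'
from h import *
go((462,-85,94),98.1)
E
```

```text
time: 21.85
tool_pos: [0.4614, -0.0852, 0.0938]
ee_rot: [3.141, 0.0, 1.713]
wrist_force: [0.2, -0.8, 0.2]
width: 0.0221
time: 22.48
tool_pos: [0.4614, -0.0852, 0.094]
ee_rot: [3.141, 0.001, 1.713]
wrist_force: [-1.1, 0.0, 3.2]
width: 0.008
t 22.475 tcp [461.4 -85.2  94. ] yaw 98.15 w 0.008 F [-1.1  0.   3.2]
 turn 0.05 then shift [ 0.2  0.6 -0. ]
```

```bash

python3 -m creep '[[[0,0,-5,0],[0,0,-8,0],[0,0,-8,0],[0,0,-8,0],[0,0,-8,0]]]'
python3 -m creep '[[[0,0,-12,0],[0,0,-15,0],[0,0,-20,0],[0,0,-20,0],[0,0,-20,0],[0,0,-20,0],[0,0,-12,0],[0,0,0,0]]]'
python3 - <<'E'
from h import *
go((583.6,-299.7,212),98.1-44.4)
E
```

```text
time: 23.1
tool_pos: [0.4612, -0.0851, 0.1312]
ee_rot: [3.141, 0.0, 1.713]
wrist_force: [0.2, -0.4, -0.8]
width: 0.0077
time: 24.1
tool_pos: [0.4616, -0.0853, 0.2508]
ee_rot: [3.139, 0.001, 1.713]
wrist_force: [0.2, 0.3, -0.5]
width: 0.0083
t 24.1 tcp [461.6 -85.3 250.8] yaw 98.15 w 0.0083 F [ 0.2  0.3 -0.5]
 turn 44.45 then shift [-100.6  225.2   39.3]
```

```bash

python3 -m creep '[[[0,0,0,6],[0,0,0,8],[0,0,0,8],[0,0,0,8],[0,0,0,8],[0,0,0,6.4]]]'
python3 -m creep '[[[-15,15,0,0],[-25,25,0,0],[-25,30,0,0],[-20,30,0,0],[-15,30,10,0],[0,30,15,0],[0,15,10,0],[0,5,4,0]]]'
python3 -m creep '[[[0,0,0,0],[0,0,0,0],[0,0,0,0]]]'
python3 - <<'E'
from h import *
go((583.6,-299.7,212),98.1-44.4)
for n in('side','wrist'):
    s=snapshot(n);save(s,n+'4.png')
    C=cloud(s);o=np.array(get_obs()['tool_pos']);n_=np.array([.806,-.592]);t_=np.array([.592,.806])
    d=C[...,:2]-np.array([.632,-.3352]);a=d@n_;b=d@t_
    # screen plane points, cassette points
    m=(s['depth']>0)&(abs(a)<.03)&(abs(b)<.09)&(C[...,2]>.09)&(C[...,2]<.25);P=C[m];print(n,'screen',len(P),np.median(a[m]) if len(P) else 0)
    m=(s['depth']>0)&(a<-.035)&(a>-.14)&(abs(b)<.08)&(C[...,2]>.08)&(C[...,2]<.24)
    if m.sum()>10: print(' cass',m.sum(),'a',np.percentile(a[m],[2,50,98]).round(4),'b',np.percentile(b[m],[1,50,99]).round(4),'z',np.percentile(C[m][:,2],[1,50,99]).round(4))
E
```

```text
time: 24.85
tool_pos: [0.4606, -0.0849, 0.2482]
ee_rot: [-3.139, 0.001, 0.934]
wrist_force: [-0.9, 0.2, -0.8]
width: 0.0078
time: 25.85
tool_pos: [0.5469, -0.2719, 0.2085]
ee_rot: [-3.138, 0.0, 0.938]
wrist_force: [-0.8, 0.9, -0.1]
width: 0.0079
time: 26.22
tool_pos: [0.5471, -0.2719, 0.2117]
ee_rot: [3.14, -0.0, 0.938]
wrist_force: [0.5, 0.2, -2.2]
width: 0.0079
t 26.225 tcp [ 547.1 -271.9  211.7] yaw 53.77 w 0.0079 F [ 0.5  0.2 -2.2]
 turn 0.07 then shift [-0.8 45.9 -0.2]
side screen 247 0.0019509652444217203
 cass 566 a [-0.1183 -0.1031 -0.0903] b [-0.0446 -0.0095  0.0421] z [0.125  0.2008 0.239 ]
wrist screen 29890 0.002997455858638445
 cass 3144 a [-0.1189 -0.1052 -0.0911] b [-0.0423  0.01    0.0459] z [0.1412 0.2261 0.2392]
```

View pics/side4.png

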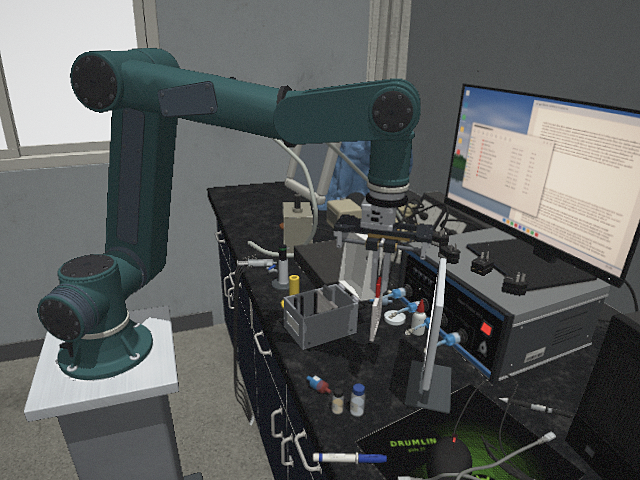

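View pics/wrist4.png

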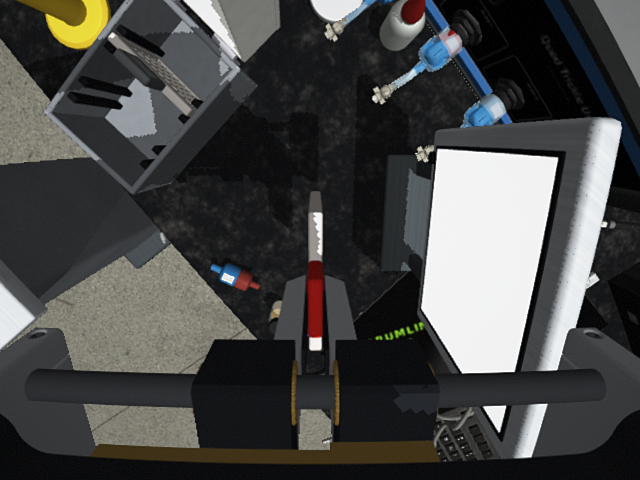

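Both views show the red cassette hanging upright, at side (377,305) and wrist (316,280). It is parallel to the screen about 107 mm in front of it, and the grey cassette is still seated. Closing in by 45 mm.

```bash

python3 -m creep '[[[0,10,0,0],[0,10,0,0],[0,10,0,0],[0,10,0,0],[0,5,0,0],[0,0,0,0],[0,0,0,0],[0,0,0,0]]]'
python3 -m creep '[[[0,0,0,0],[0,0,0,0],[0,0,0,0],[0,0,0,0],[0,0,0,0],[0,0,0,0],[0,0,0,0],[0,0,0,0]]]'
python3 - <<'E'
from h import *
go((583.6,-299.7,212),53.7)
n_=np.array([.806,-.592]);t_=np.array([.592,.806])
for n in('side','wrist','top'):
    s=snapshot(n);C=cloud(s);z=C[...,2];ok=s['depth']>0
    d=C[...,:2]-np.array([.632,-.3352]);a=d@n_;b=d@t_
    m=ok&(a<-.035)&(a>-.09)&(abs(b)<.08)&(z>.1)&(z<.208)
    if m.sum()>10: print(n,'cass',m.sum(),'a',np.percentile(a[m],[2,50,98]).round(4),'b',np.percentile(b[m],[1,99]).round(4),'z',np.percentile(z[m],[1,99]).round(4),'fit a~b slope',np.polyfit(b[m],a[m],1).round(3),'a~z',np.polyfit(z[m],a[m],1).round(3))
    m=ok&(abs(a)<.02)&(abs(b)<.07)&(z>.1)&(z<.23);print(n,'screen',m.sum(),np.median(a[m]))
    m=ok&(np.hypot(C[...,0]-.4775,C[...,1]-.166)<.02)&(z>.1)&(z<.16)
    if m.any():print(n,'probe top',np.percentile(z[m],97))
    # cap: handle/cap points behind the hinge
    u=np.array([.99,.141]);bx=(C[...,:2]-np.array([.5,-.0795]))@u;by=(C[...,:2]-np.array([.5,-.0795]))@np.array([-.141,.99])
    m=ok&(abs(by)<.045)&(bx>.08)&(bx<.2)&(z>.19)&(s['color'].min(2)>120)
    if m.sum()>20:print(n,'cap',m.sum(),'bx',np.percentile(bx[m],[2,98]).round(3),'zmax',np.percentile(z[m],98).round(3))
E
```

```text
time: 27.32
tool_pos: [0.5833, -0.2986, 0.2107]
ee_rot: [3.141, 0.0, 0.938]
wrist_force: [-1.2, 0.2, -1.2]
width: 0.0076
time: 28.32
tool_pos: [0.5834, -0.2988, 0.2105]
ee_rot: [3.142, 0.0, 0.938]
wrist_force: [-0.4, -1.2, 0.0]
width: 0.0076
t 28.325 tcp [ 583.4 -298.8  210.5] yaw 53.75 w 0.0076 F [-0.4 -1.2  0. ]
 turn 0.05 then shift [-0.6  0.7 -1.5]
side cass 271 a [-0.0651 -0.0597 -0.0571] b [-0.0462  0.0409] z [0.1224 0.2069] fit a~b slope [ 0.036 -0.059] a~z [-0.02  -0.057]
side screen 96 0.0017904050732408965
side probe top 0.13068038603375695
side cap 123 bx [0.098 0.169] zmax 0.241
wrist cass 1092 a [-0.0635 -0.0595 -0.056 ] b [-0.0437  0.0457] z [0.1299 0.2074] fit a~b slope [-0.001 -0.06 ] a~z [ 0.001 -0.06 ]
wrist screen 9429 0.0029442585637146153
top cass 206 a [-0.0677 -0.065  -0.0605] b [-0.0005  0.0461] z [0.1232 0.2073] fit a~b slope [-0.007 -0.065] a~z [ 0.013 -0.067]
top screen 424 -0.00023597411781994294
top probe top 0.13272253940849257
top cap 759 bx [0.097 0.169] zmax 0.243
```

```bash
python3 -c "
from bench import ticket
print(ticket.close_job())"
```

```text
the job is handed in; nothing more can be done
None
```

I handed the job in at about 28.5 s of the 72 s allowed, with the arm still holding the red cassette in front of the screen. No verdict is reported, so what follows rests on my own last measurements.

- **Probe:** it stands released in the grey rest. Its head top measured 131–133 mm above the worktop, and fully home would be 131 mm.
- **Cap:** it was swung to about 1.7 rad and let go. The last views still show its handle about 169 mm behind the box centre and its top edge about 242 mm high, which fits that angle.
- **Red cassette:** it is centred on the screen to within about 3 mm across and 2 mm in height. It stands 62–65 mm in front of the screen, square and upright within about 0.04 rad, with no contact force at the wrist. The finger opening of 7.6 mm fits a grip on the 8 mm tab.
- **Grey cassette and bystanders:** the last pictures I looked at, taken just before the final 45 mm approach, show the grey cassette still in its channel. The bystanders in view looked where they had been; I did not measure their positions again.

The cameras disagreed with each other by about 2–5 mm, more than the stated 2 mm calibration but well inside the tolerances. I viewed 8 of the 10 pictures.

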